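# Cross-pin a bench-arm socket and push its E-clip home

## Task

Lock the swivel post in the cast bench socket: turn the post by its tang until its cross-hole lines up with the pin, and push the headed pin fully home. Then take the spring E-clip from the wooden block, feel for the groove near the pin's nose, set the clip astride it and push it down from above until it snaps fully home. Leave the pot, the tape and the clamp where they are.

Things in the scene. Friction and masses are not known exactly. Their poses are not given: they have to be found in the camera images.
- mount: Dark green cast socket bolted to the bench. Origin: centre of its round base (104 mm across, 12 mm thick, bolt heads to z 15); z up. Body 46 (x) x 44 (y) mm, steel ring on top to z 66. The pin bore runs along its y at z 46 through two round bosses of radius 14.5 that end at y = +34 (pin's head side) and y = -34 (clip side).
- post (a joint): Angle of the loose steel post in the socket, rad, counter-clockwise from above, about the socket's z; 0 = its 18 mm cross-hole is in line with the pin (starts 0.7 to 1.25). Light friction (0.04 N m), stays where left. Within 0.3 rad of line the pin's round nose enters and straightens it.
- post_eye (a point): Middle of the post's tang, on the socket's axis, z 86; axes turn with the post. The tang is an upright flat plate, 12 mm thick (y), 30 mm wide (x), from z 70 to 98, with a 10 mm eye through its thickness; eye and cross-hole are parallel.
- pin (a joint): How far the 16 mm steel pin is pushed in, m, toward the socket's -y: 0 at the start, 0.088 = home (it stops, its shims bottomed in the boss). About 6 N of friction, stays where left; blocked by the post unless the cross-hole is in line. The outer face of its 26 mm round head (6 mm thick, on the axis at z 46) starts 130 to 139 mm from the socket's centre, at +y.
- boss_face (a point): Centre of the end face of the clip-side boss, on the pin's axis (socket y -34, z 46); axes as the socket's. When home the pin sticks out here (-y): full 16 mm pin for 1 to 10 mm (differs each time and cannot be told from other poses: feel for it), then the clip groove, 6.2 mm wide, 11 mm in diameter, then 12 mm of full pin, then the round nose (8 mm).
- holder: Wooden block 60 x 72 mm, 22 mm high, with three cuts along its x, 38 mm long, 6.5 mm wide, floor at z 12; origin at the centre of its underside, z up. The clip stands in the middle cut (y = 0). Fixed, placed differently each time.
- clip: Dark spring-steel E-clip, 42 g, standing legs down in the block (origin at z 22). Origin: centre of its seat; z up to its back, x across its width, y through its 5 mm thickness; symmetric. Lowered on the full pin its leg tips rest with the origin 15 mm above the pin's axis; over the groove they slip on to 8 mm with 3 N, and it stands there when let go; there 9 to 13 N snaps it to 0, seated.
- clip_back (a point): Middle of the clip's rigid back, 15 mm above its origin; axes as the clip's. The back is 36 mm wide (x), 14 mm high (z 8 to 22 over the clip's origin), with 10 mm deep (y) lugs at both ends to grip it across x. Below it two spring legs (x -15 to 15) reach to z -10; 10 mm free between their tips, 8 mm between their humps at z -4.
- pot: Black pot, 81 mm across, 55 mm high, origin at the centre of its underside. Bystander.
- tape: Roll of masking tape lying flat, 109 mm across, 30 mm high, origin at the centre of its underside. Bystander.
- clamp: Small spring clamp with red handles lying flat, 52 x 107 x 20 mm, origin at the centre of its underside. Bystander.
Things that resemble listed ones, but are neither listed nor needed, are in the scene too. Of the things like the mount, leave any that is orange or purple; of the rest the smaller one is meant.

How it is judged:
On the way:
1. the pin is home through socket and post, before the clip goes on (value of joint pin above 0.085 m and distance between clip and boss_face above 0.04 m), for 0.2 s.
At the end, for the whole second after the job is handed in: the pin is home to 3 mm, and the clip is seated in its groove and at rest: the centre of its seat within 1.6 mm of the pin's axis sideways and in height (beside the groove it stays 2.5 mm off), 2 to 16.5 mm out from the boss, square to the pin to 0.2 rad (value of joint pin above 0.085 m and x of clip in the frame of boss_face between -0.0016 and 0.0016 m and z of clip in the frame of boss_face between -0.0016 and 0.0016 m and y of clip in the frame of boss_face between -0.0165 and -0.002 m and angle between the y axis of clip and the y axis of boss_face, either way round below 0.2 rad and linear speed of clip below 0.02 m/s); the robot touches nothing.
It fails at once if a bystander is moved by over 20 mm (distance of any of pot, tape, clamp from where it was at the start of the episode above 0.02 m).
It also fails if it takes over 70 s, if anything falls off the work surface, if the arm or the gripper's body presses on something with over 40 N, if the wrist force passes 120 N, or if a joint passes its speed limit or range.

## Robot

A 6-joint arm with a two-finger parallel gripper is mounted at the origin on a cart in front of the work surface, level with it; the furniture and walls round the work are solid. World frame = base frame: x ahead of the robot, y to its left, z up, the work surface at z = 0. Lengths are in m, angles in rad, forces in N, time in s.
With the tool pointing down it reaches from about 0.3 to 0.875 m from the base axis. Payload 6.4 kg.
Tool frame: the origin (TCP) lies between the finger pads; the fingertips stand ctrl.tip_extent ahead of it and the grasp point (between the pads) is the TCP (ctrl.tip_extent is the distance from the TCP to the fingertips, in m); z points along the fingers, y is the line along which they close (so a half turn about z gives the same grasp; the last joint's range is limited). The gripper opens to 85 mm and grips with 20 to 120 N. Pads are 22 mm wide; open, the fingers measure 114 mm over their backs; the gripper's body (76 mm by 85 mm) begins 54 mm behind the grasp point. The pads swing forward as they close: fully open they stand 13 mm farther back than shut.
Start: joints at [-1.462, 0.181, 1.607, -0, 1.354, -0.206], TCP at [0.178, -0.547, 0.25] pointing down, gripper open.
Joint ranges: [-2.99, 2.99], [-0.89, 2.07], [0.3, 2.58], [-1.14, 4.28], [0, 2.63], [-3.12, 3.12]. Speed limits (rad/s): [2.57, 2.57, 3.01, 3.14, 3.14, 3.14].

## Interface

Orientations are given as a unit quaternion [w, x, y, z].
In Python, from bench import ctrl gives the robot as it stands.
- The arm moves only by the tool send_rows, never from a script. Its arguments are lists of equal length, an entry for each row: "dr": the turn, a rotation vector about the tool's x, y, z in units of 6 degrees (1.0 is 6 degrees), a list of three; "xyz": the shift along the tool's x, y, z in cm, a list of three; "jaw": the opening in per cent of the stroke, from 0 (shut) to 100 (fully open). In form: {"dr": [[wx, wy, wz], ...], "xyz": [[dx, dy, dz], ...], "jaw": [jaw, ...]}. A call has exactly 8 rows; each row is the pose to reach, as a shift and turn from the pose commanded when the call began, along the tool's axes at that moment; what a row does not reach only later rows make up. A row lasts 1/8 s, in which the tool goes at most 62.5 mm and 10.7 degrees, less where a joint would pass 70% of its speed; a pose out of reach is approached as far as the arm can. A call with a gripper value outside its range is refused whole. The fingers move at their own pace and stop on an object; the grip force is fixed at half the most. Time passes only in rows, so rows that repeat a pose let the fingers close, or fill a call up. It gives the time, the measured TCP pose, the force, the opening and the grip force at its end, in the units of the state.
- ctrl.get_obs(): the state, without advancing time (a new reading comes with each control period).
- ctrl.camera(name): name is "side" or "top" or "wrist"; returns the picture (420x560x3 uint8, red, green, blue); there is no depth.
- ctrl.calibration(name): a dict with "camera_matrix" (3x3 intrinsics, pixels), "world_from_camera" (4x4, takes a point from camera to world coordinates). Camera axes: x right, y up, looking along -z (the intrinsics and any distortion apply to the point x, -y, -z); pixel columns grow to the right and rows downward; lengths in m; the calibration is good to about 2 mm. A picture is of the moment at which its call begins: read the wrist's pose just before it. calibration takes no time and is no camera call; for the wrist camera it gives the pose at the moment of the call.
- ctrl.hand_in(): hands the job in; it is judged then, once.
The state is a dict: "time_s": time; "q": joint angles; "dq": joint speeds; "joint_efforts": joint torques, N m; "eef_pos": TCP position; "eef_rot": TCP orientation; "wrist_force": force on the tool from outside, world axes, zero at the start; "torque": the same for the moment, N m; "opening": opening from 0.0 (shut) to 1.0 (fully open); "grasp_force": force on a finger pad.
Only numpy, scipy, OpenCV 4.12 (cv2) and the standard library are available. Lean on these libraries where they do the work, as an engineer would, in place of code of your own. Each camera call takes 0.05 s, during which the arm holds its last target. There are 200 camera calls.

## Working session

There is one attempt and no reset: what is moved stays moved. The work goes in short steps, Python scripts to look and compute and a tool call to move; the robot and the scene stay as the last step left them, time stands still between calls to the robot, and variables do not carry over. Pictures are saved under pics/ and viewed, at most 10 in all, crops included, and the job is handed in when it is done.

Besides the shell and the picture viewer there is one more tool, called after ">>>" as name(argument=value, ...) on one line, values as JSON. send_rows: Moves the arm, as the interface text tells. Its arguments: {"type":"object","properties":{"dr":{"type":"array","items":{"type":"array","items":{"type":"number"}}},"xyz":{"type":"array","items":{"type":"array","items":{"type":"number"}}},"jaw":{"type":"array","items":{"type":"number"}}},"required":["dr","xyz","jaw"]}

```bash
mkdir -p pics; ls
python3 - <<'E'
from bench import ctrl
import cv2,numpy as np
o=ctrl.get_obs(); print({k:np.round(v,3).tolist() for k,v in o.items()}, ctrl.tip_extent)
for n in("side","top","wrist"):
    c=ctrl.calibration(n); print(n,{k:np.round(v,3).tolist() for k,v in c.items()})
    cv2.imwrite(f"pics/{n}0.png",cv2.cvtColor(ctrl.camera(n),cv2.COLOR_RGB2BGR))
E
```

```text
pics
{'time_s': 0.0, 'q': [-1.462, 0.182, 1.608, -0.0, 1.354, -0.206], 'dq': [0.001, 0.0, -0.0, 0.001, 0.001, -0.001], 'joint_efforts': [-0.001, -44.488, -35.134, -0.0, 0.009, -0.0], 'eef_pos': [0.178, -0.546, 0.249], 'eef_rot': [-0.001, 0.988, 0.157, 0.0], 'wrist_force': [0.008, -0.028, 0.404], 'torque': [-0.014, -0.0, 0.041], 'grasp_force': 0.0, 'opening': 0.997} 0.019
side {'camera_matrix': [[512.378, 0.0, 277.146], [0.0, 512.378, 208.208], [0.0, 0.0, 1.0]], 'world_from_camera': [[0.915, 0.151, -0.373, 0.021], [-0.402, 0.337, -0.851, -1.215], [-0.003, 0.929, 0.369, 0.604], [0.0, 0.0, 0.0, 1.0]]}
top {'camera_matrix': [[516.061, 0.0, 276.146], [0.0, 516.061, 212.695], [0.0, 0.0, 1.0]], 'world_from_camera': [[0.018, 0.998, -0.065, 0.422], [-1.0, 0.018, -0.001, -0.032], [-0.0, 0.065, 0.998, 1.38], [0.0, 0.0, 0.0, 1.0]]}
wrist {'camera_matrix': [[319.847, 0.0, 279.853], [0.0, 319.847, 211.387], [0.0, 0.0, 1.0]], 'world_from_camera': [[0.309, 0.903, 0.298, 0.255], [-0.951, 0.294, 0.096, -0.522], [-0.0, -0.313, 0.95, 0.372], [0.0, 0.0, 0.0, 1.0]]}
```

View pics/top0.png

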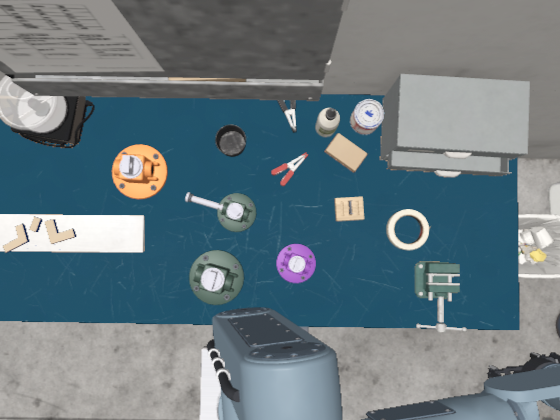

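View pics/side0.png

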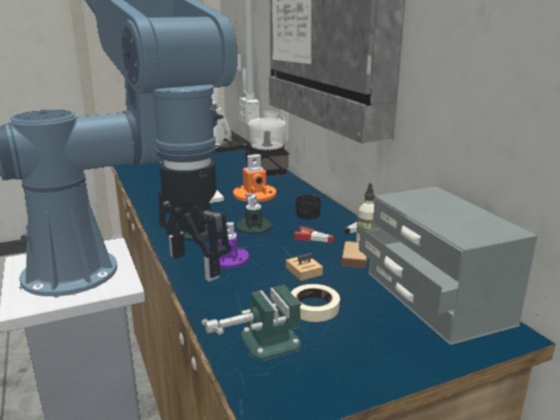

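Candidates for the mount in the top view are dark green with pin (236,212), larger dark green (216,278), orange (139,171) and purple (296,263). The smaller green one at (236,212) is meant. Its pin head is at (190,197), and the holder with the clip is at (349,208). The block at (346,152) is plain wood and the vise at (437,280) is green but a different thing. Bystanders: pot (231,141), clamp (290,168) and tape (408,229).

```bash
cat > h.py <<'E'
from bench import ctrl
import cv2,numpy as np
def ray(n,uv,c=None):
    c=c or ctrl.calibration(n);K=c["camera_matrix"];T=np.array(c["world_from_camera"])
    d=np.linalg.inv(K)@[uv[0],uv[1],1]; d=T[:3,:3]@[d[0],-d[1],-d[2]]; return T[:3,3],d
def onz(n,uv,z,c=None):
    p,d=ray(n,uv,c); return p+d*(z-p[2])/d[2]
def proj(n,P,c=None):
    c=c or ctrl.calibration(n);K=np.array(c["camera_matrix"]);T=np.array(c["world_from_camera"])
    q=T[:3,:3].T@(np.array(P)-T[:3,3]); q=K@[q[0],-q[1],-q[2]]; return q[:2]/q[2]
def snap(n): return cv2.cvtColor(ctrl.camera(n),cv2.COLOR_RGB2BGR)
E
python3 - <<'E'
from h import *
i=cv2.imread("pics/top0.png")
a=cv2.resize(i[165:265,180:280],None,fx=5,fy=5,interpolation=cv2.INTER_CUBIC)
b=cv2.resize(i[183:233,320:380],None,fx=5,fy=5,interpolation=cv2.INTER_CUBIC)
o=np.zeros((500,800,3),np.uint8);o[:,:500]=a;o[:250,500:]=b
cv2.imwrite("pics/c1.png",o)
for n,uv,z in(("mount",(236,213),.0),("ring",(235,211),.066),("head",(190,197),.046),("holder",(349,208),.022),("pot",(231,141),.055),("clamp",(290,168),.02),("big",(214,280),.08),("purple",(296,263),.07)): print(n,onz("top",uv,z).round(4))
E
```

```text
mount [0.5092 0.0773 0.    ]
ring [0.5101 0.0748 0.066 ]
head [0.5457 0.194  0.046 ]
holder [ 0.5264 -0.2222  0.022 ]
pot [0.6927 0.0903 0.055 ]
clamp [ 0.6302 -0.0648  0.02  ]
big [0.3351 0.1221 0.08  ]
purple [ 0.3809 -0.0828  0.07  ]
```

View pics/c1.png

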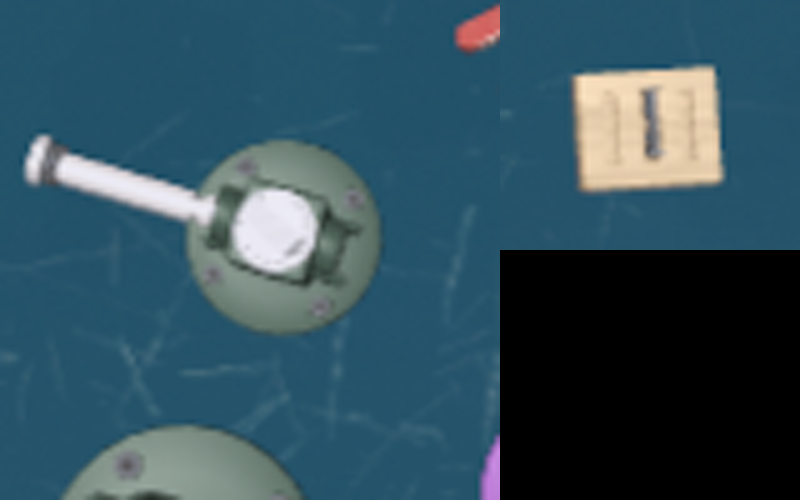

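```bash
cat >> h.py <<'E'
from scipy.spatial.transform import Rotation as R
def go(pos,yaw):
    o=ctrl.get_obs();w=np.roll(o["eef_rot"],-1);A=R.from_quat(w)
    c,s=np.cos(yaw),np.sin(yaw)
    B=R.from_matrix(np.array([[c,s,0],[s,-c,0],[0,0,-1]]).T)
    print("dr",((A.inv()*B).as_rotvec()/np.radians(6)).round(3),"xyz",(A.inv().apply(np.array(pos)-o["eef_pos"])*100).round(3),"F",np.round(o["wrist_force"],1))
E
python3 - <<'E'
from h import *
go((0.515,-0.215,0.2),1.45)
E
```

```text
dr [-1.000e-02 -1.000e-02 -1.084e+01] xyz [ 42.303 -21.064   4.997] F [-0.7  0.1  0.1]
```

>>> send_rows(dr=[[0, 0, -10.8], [0, 0, -10.8], [0, 0, -10.8], [0, 0, -10.8], [0, 0, -10.8], [0, 0, -10.8], [0, 0, -10.8], [0, 0, -10.8]], xyz=[[42.3, -21.1, 5], [42.3, -21.1, 5], [42.3, -21.1, 5], [42.3, -21.1, 5], [42.3, -21.1, 5], [42.3, -21.1, 5], [42.3, -21.1, 5], [42.3, -21.1, 5]], jaw=[100, 100, 100, 100, 100, 100, 100, 100])

```text
time_s: 1.15
eef_pos: [0.5163, -0.2125, 0.1997]
eef_rot: [-0.0, 0.749, 0.662, 0.0]
wrist_force: [0.4, -0.1, -0.5]
opening: 1.0
grasp_force: 0.0
```

Run:
```python
from h import *
import pickle
o=ctrl.get_obs();c=ctrl.calibration("wrist");print(o["eef_pos"],o["dq"].round(3) if hasattr(o["dq"],'round') else o["dq"])
i=snap("wrist");cv2.imwrite("pics/w1.png",i);pickle.dump(c,open("w1.pkl","wb"))
hsv=cv2.cvtColor(i,cv2.COLOR_BGR2HSV)
m=cv2.inRange(hsv,(8,50,90),(25,180,255))
for k in cv2.findContours(m,cv2.RETR_EXTERNAL,cv2.CHAIN_APPROX_NONE)[0]:
    if cv2.contourArea(k)>500:
        b=cv2.boxPoints(cv2.minAreaRect(k));print(b.round(1).tolist(),[onz("wrist",p,.022,c).round(4)[:2].tolist() for p in b])
go((0.515,0.09,0.2),1.278)
```

```text
[ 0.51626069 -0.212541    0.19969334] [ 0.526  0.268 -0.25  -0.012 -0.023  0.536]
[[226.0, 310.0], [294.0, 310.0], [294.0, 366.0], [226.0, 366.0]] [[0.4421, -0.338], [0.5163, -0.3472], [0.5078, -0.4239], [0.4285, -0.4141]]
[[217.0, 319.0], [218.10000610351562, 285.3999938964844], [306.1000061035156, 288.3999938964844], [305.0, 322.0]] [[0.4301, -0.3483], [0.4391, -0.3065], [0.5322, -0.3217], [0.5267, -0.3643]]
[[250.6999969482422, 167.89999389648438], [316.0, 155.6999969482422], [330.0, 230.5], [264.79998779296875, 242.6999969482422]] [[0.4929, -0.1857], [0.5551, -0.1818], [0.5625, -0.2583], [0.4954, -0.2635]]
[[384.20001220703125, 197.8000030517578], [446.79998779296875, 103.80000305175781], [504.5, 142.3000030517578], [441.79998779296875, 236.1999969482422]] [[0.6174, -0.2306], [0.6744, -0.1503], [0.7285, -0.1909], [0.6745, -0.2785]]
dr [ 0.002 -0.027  1.635] xyz [ 2.9741e+01 -3.9410e+00  9.0000e-03] F [ 0.4  3.3 -0.5]
```

View pics/w1.png

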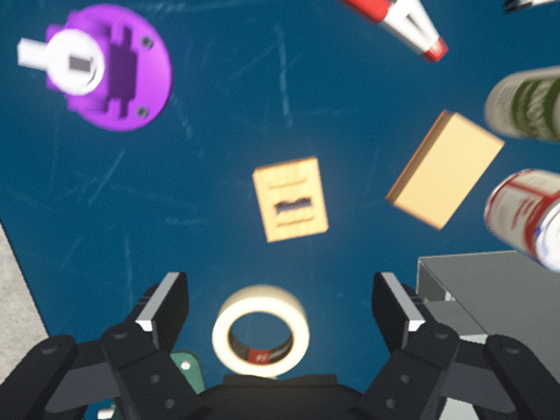

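The clip sits in the holder's middle cut at about (293,205), and the tape is at (262,332). Next I look at the mount.

>>> send_rows(dr=[[0, 0, 1.6], [0, 0, 1.6], [0, 0, 1.6], [0, 0, 1.6], [0, 0, 1.6], [0, 0, 1.6], [0, 0, 1.6], [0, 0, 1.6]], xyz=[[22.9, -4.4, 0], [22.9, -4.4, 0], [22.9, -4.4, 0], [22.9, -4.4, 0], [22.9, -4.4, 0], [22.9, -4.4, 0], [22.9, -4.4, 0], [22.9, -4.4, 0]], jaw=[100, 100, 100, 100, 100, 100, 100, 100])

```text
time_s: 2.2
eef_pos: [0.5, 0.0164, 0.2002]
eef_rot: [-0.0, 0.803, 0.596, -0.0]
wrist_force: [0.5, -0.1, 0.2]
opening: 1.002
grasp_force: 0.0
```

Run:
```python
from h import *
import pickle
o=ctrl.get_obs();c=ctrl.calibration("wrist");print(o["eef_pos"],np.abs(o["dq"]).max())
i=snap("wrist");cv2.imwrite("pics/w2.png",i);pickle.dump(c,open("w2.pkl","wb"))
p=proj("wrist",(.51,.075,.08),c).astype(int);print(p)
cv2.imwrite("pics/w2c.png",cv2.resize(i[max(0,p[1]-150):p[1]+90,p[0]-130:p[0]+130],None,fx=2.4,fy=2.4,interpolation=cv2.INTER_CUBIC))
```

```text
[0.49995976 0.01640504 0.20020762] 0.0037912065236628055
[268 135]
```

View pics/w2c.png

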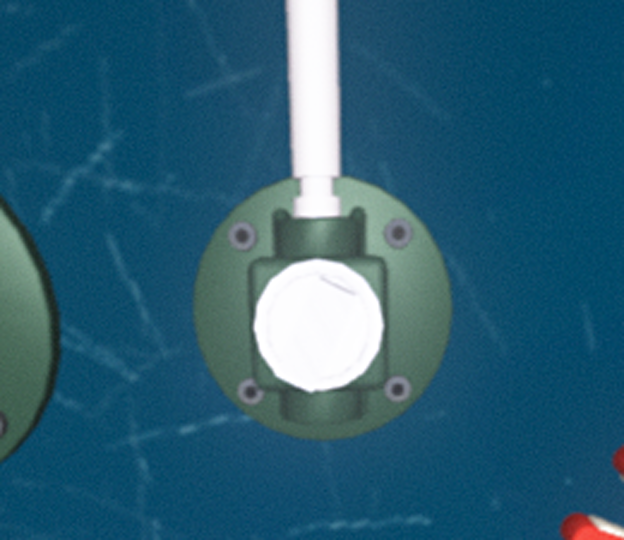

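Run:
```python
from h import *
import pickle
c=pickle.load(open("w2.pkl","rb"));i=cv2.imread("pics/w2.png");h=cv2.cvtColor(i,cv2.COLOR_BGR2HSV)
m=cv2.inRange(h,(45,30,30),(92,255,200));m=cv2.bitwise_and(m,cv2.inRange(h,(45,0,0),(90,255,255)))
m=cv2.morphologyEx(m,cv2.MORPH_OPEN,np.ones((3,3)))
for k in cv2.findContours(m,cv2.RETR_EXTERNAL,cv2.CHAIN_APPROX_NONE)[0]:
    if cv2.contourArea(k)>1500:
        hl=cv2.convexHull(k)[:,0].astype(float)
        w=np.array([onz("wrist",p,.012,c)[:2] for p in hl]);
        (cx,cy),r=cv2.minEnclosingCircle(w.astype(np.float32));print("base",cx,cy,r,cv2.fitEllipse(w.astype(np.float32)))
        bx=cv2.boundingRect(k);print(bx)
# pin edge: white pixels above boss
g=i.min(2);wm=(g>185).astype(np.uint8)
for y in range(0,92,8):
    xs=np.where(wm[y,230:320])[0]+230
    if len(xs):print(y,xs[0],xs[-1],onz("wrist",((xs[0]+xs[-1])/2,y),.046,c).round(4))
z=i[95:170,235:305].astype(float)
z=np.clip((z-215)/40,0,1)*255
cv2.imwrite("pics/w2e.png",cv2.resize(z.astype(np.uint8),None,fx=7,fy=7,interpolation=cv2.INTER_CUBIC))
```

```text
base 0.5108138918876648 0.07350780814886093 0.05074866861104965 ((0.5108608603477478, 0.07351105660200119), (0.10085884481668472, 0.10093666613101959), 161.09786987304688)
(219, 73, 107, 110)
base 0.33132484555244446 0.11779887229204178 0.08279162645339966 ((0.33013904094696045, 0.12158138304948807), (0.14370466768741608, 0.16829566657543182), 93.71436309814453)
(0, 51, 162, 155)
0 258 277 [0.5373 0.1667 0.046 ]
8 259 277 [0.5361 0.1616 0.046 ]
16 259 277 [0.5345 0.1566 0.046 ]
24 259 277 [0.5329 0.1515 0.046 ]
32 259 277 [0.5312 0.1464 0.046 ]
40 260 278 [0.5303 0.1409 0.046 ]
48 260 278 [0.5286 0.1356 0.046 ]
56 260 278 [0.5269 0.1302 0.046 ]
64 260 278 [0.5252 0.1247 0.046 ]
72 261 278 [0.5238 0.1191 0.046 ]
80 264 276 [0.5225 0.1133 0.046 ]
88 261 279 [0.5207 0.1076 0.046 ]
```

View pics/w2e.png

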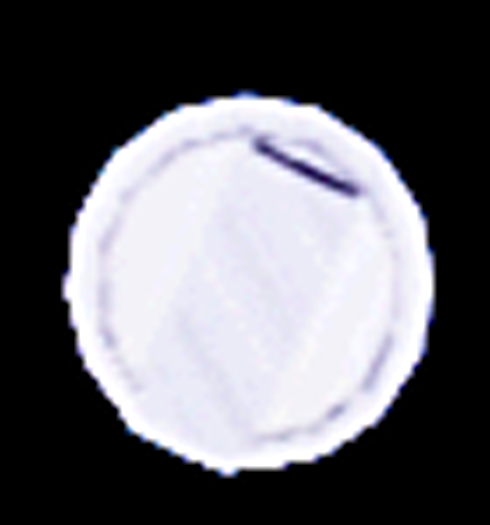

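Run:
```python
from h import *
import pickle
c=pickle.load(open("w2.pkl","rb"))
q=[onz("wrist",(235+x/7,95+y/7),.098,c)[:2] for x,y in((258,145),(357,192),(150,360))]
d=q[1]-q[0];e=q[0]-q[2];print(q,np.linalg.norm(d),np.arctan2(d[0],-d[1]),np.arctan2(e[1],e[0]))
go((.511,.0735,.16),.83)
```

```text
[array([0.51731332, 0.08780415]), array([0.52516895, 0.08086559]), array([0.50101386, 0.07145839])] 0.010481153301557314 0.847307758905943 0.7868166348526234
dr [-1.000e-03  1.000e-03  4.264e+00] xyz [ 5.771 -0.592  4.021] F [-0.7  0.1  0.6]
```

>>> send_rows(dr=[[0, 0, 4.3], [0, 0, 4.3], [0, 0, 4.3], [0, 0, 4.3], [0, 0, 4.3], [0, 0, 4.3], [0, 0, 4.3], [0, 0, 4.3]], xyz=[[5.8, -0.6, 2], [5.8, -0.6, 4], [5.8, -0.6, 6], [5.8, -0.6, 11], [5.8, -0.6, 11], [5.8, -0.6, 11], [5.8, -0.6, 11], [5.8, -0.6, 11]], jaw=[60, 60, 60, 60, 60, 60, 0, 0])

```text
time_s: 3.25
eef_pos: [0.512, 0.0747, 0.0919]
eef_rot: [0.001, 0.916, 0.402, 0.001]
wrist_force: [0.3, 0.2, -0.2]
opening: 0.177
grasp_force: 0.0
```

>>> send_rows(dr=[[0, 0, 0], [0, 0, 0], [0, 0, 1.7], [0, 0, 3.4], [0, 0, 5.1], [0, 0, 6.8], [0, 0, 8.5], [0, 0, 10.0]], xyz=[[0, 0, 0], [0, 0, 0], [0, 0, 0], [0, 0, 0], [0, 0, 0], [0, 0, 0], [0, 0, 0], [0, 0, 0]], jaw=[0, 0, 0, 0, 0, 0, 0, 0])

```text
time_s: 4.25
eef_pos: [0.5116, 0.0739, 0.092]
eef_rot: [0.001, 0.994, -0.112, 0.001]
wrist_force: [-3.0, -5.0, 7.4]
opening: 0.128
grasp_force: 59.1
```

Run:
```python
from h import *
o=ctrl.get_obs();print({k:np.round(o[k],3).tolist() for k in("time_s","q","eef_pos","eef_rot","torque","opening","grasp_force")},ctrl.tip_extent)
w,x,y,z=o["eef_rot"];print("yaw",2*np.arctan2(y,x))
go((.511,.0735,.09),-.28)
```

```text
{'time_s': 4.25, 'q': [-0.085, 0.258, 1.871, -0.002, 1.011, 1.711], 'eef_pos': [0.512, 0.074, 0.092], 'eef_rot': [0.001, 0.994, -0.112, 0.001], 'torque': [-0.689, 0.614, 0.071], 'opening': 0.128, 'grasp_force': 59.085} 0.019
yaw -0.22410751127069278
dr [ 0.013 -0.02   0.534] xyz [-0.045  0.054  0.204] F [-3.  -5.   7.4]
```

>>> send_rows(dr=[[0, 0, 0.6], [0, 0, 0.6], [0, 0, 0.6], [0, 0, 0.6], [0, 0, 0.6], [0, 0, 0.6], [0, 0, -1.2], [0, 0, -3]], xyz=[[0, 0, 0], [0, 0, 0], [0, 0, 0], [0, 0, -1], [0, 0, -6], [0, 0, -8], [0, 0, -8], [0, 0, -8]], jaw=[0, 0, 40, 40, 40, 40, 40, 40])

```text
time_s: 5.25
eef_pos: [0.5113, 0.075, 0.1716]
eef_rot: [0.0, 0.999, 0.05, 0.001]
wrist_force: [-0.7, -0.5, -0.1]
opening: 0.402
grasp_force: 0.0
```

Run:
```python
from h import *
i=snap("top");cv2.imwrite("pics/t2.png",i)
g=i.min(2)[185:225,180:225]
m=(g>170).astype(np.uint8);k=max(cv2.findContours(m,0,1)[0],key=cv2.contourArea)
print(cv2.boundingRect(k),k[k[:,0,0].argmin()])
s=snap("side");cv2.imwrite("pics/s2.png",s)
p=proj("side",(.547,.2,.046));print(p)
p=proj("top",(.547,.2,.046));print(p)
go((.5566,.232,.17),1.296)
```

```text
(11, 3, 34, 7) [[11  3]]
[249.82755071 196.1361248 ]
[187.69898123 196.44688075]
dr [ 6.0000e-03 -9.0000e-03 -1.1473e+01] xyz [  6.021 -15.197   0.117] F [ 0.6  0.2 -0.3]
```

>>> send_rows(dr=[[0, 0, -11.5], [0, 0, -11.5], [0, 0, -11.5], [0, 0, -11.5], [0, 0, -11.5], [0, 0, -11.5], [0, 0, -11.5], [0, 0, -11.5]], xyz=[[6, -15.2, 0], [6, -15.2, 0], [6, -15.2, 0], [6, -15.2, 0], [6, -15.2, 0], [6, -15.2, 0], [6, -15.2, 0], [6, -15.2, 0]], jaw=[0, 0, 0, 0, 0, 0, 0, 0])

```text
time_s: 6.35
eef_pos: [0.5565, 0.2319, 0.1705]
eef_rot: [-0.0, 0.798, 0.602, 0.0]
wrist_force: [0.3, 0.5, 0.6]
opening: 0.003
grasp_force: 0.0
```

Run:
```python
from h import *
o=ctrl.get_obs();c=ctrl.calibration("wrist");print(o["eef_pos"],np.abs(o["dq"]).max())
i=snap("wrist")
cv2.imwrite("pics/w3.png",i)
for r in (0.13,.139): print(proj("wrist",(.5116+.2716*r,.074+.9624*r,.046),c))
go((.5566,.232,.055),1.296)
```

```text
[0.55645162 0.231877   0.17053503] 0.02055173966822311
[278.20381928 247.77484812]
[278.15199136 237.93035662]
dr [ 0.    -0.002 -0.03 ] xyz [1.800e-02 6.000e-03 1.155e+01] F [-0.4  0.1 -0. ]
```

View pics/w3.png

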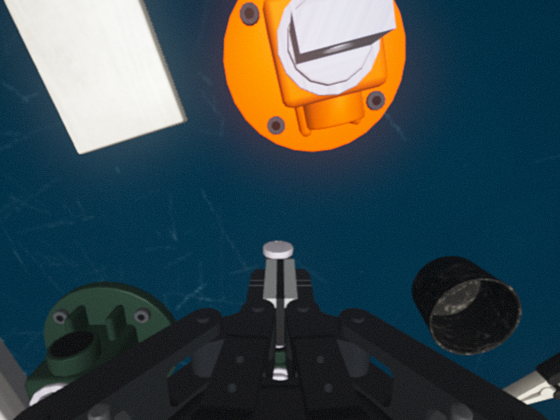

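The head is at (278,247), right below the closed fingers' line. I descend and push.

>>> send_rows(dr=[[0, 0, 0], [0, 0, 0], [0, 0, 0], [0, 0, 0], [0, 0, 0], [0, 0, 0], [0, 0, 0], [0, 0, 0]], xyz=[[0, 0, 6], [0, 0, 11.5], [0, 0, 11.5], [-1.5, 0, 11.5], [-3, 0, 11.5], [-4.5, 0, 11.5], [-6, 0, 11.5], [-7.5, 0, 11.5]], jaw=[0, 0, 0, 0, 0, 0, 0, 0])

```text
time_s: 7.4
eef_pos: [0.538, 0.1598, 0.0583]
eef_rot: [0.001, 0.797, 0.603, 0.003]
wrist_force: [2.3, 8.0, -3.3]
opening: -0.004
grasp_force: 3.9
```

>>> send_rows(dr=[[0, 0, 0], [0, 0, 0], [0, 0, 0], [0, 0, 0], [0, 0, 0], [0, 0, 0], [0, 0, 0], [0, 0, 0]], xyz=[[-0.8, 0, 0], [-1.4, 0, 0], [-1.8, 0, 0], [-2.1, 0, 0], [-2.4, 0, 0], [-2.5, 0, 0], [-2.5, 0, 0], [-2.5, 0, 0]], jaw=[0, 0, 0, 0, 0, 0, 0, 0])

```text
time_s: 8.4
eef_pos: [0.5312, 0.1356, 0.0582]
eef_rot: [0.001, 0.797, 0.603, 0.003]
wrist_force: [1.2, 5.0, -2.6]
opening: 0.004
grasp_force: 2.6
```

Run:
```python
from h import *
o=ctrl.get_obs();u=np.array([.2716,.9624]);d=o["eef_pos"][:2]-[.5116,.074]
print("along",d@u,"lat",d@[.9624,-.2716]);go((.5116+.2716*.058,.074+.9624*.058,.055),1.296)
i=snap("wrist");cv2.imwrite("pics/w4.png",i)
```

```text
along 0.06458891229614613 lat 0.0021125213754433023
dr [ 0.045 -0.03  -0.004] xyz [-0.66  -0.213  0.318] F [ 1.2  5.  -2.6]
```

>>> send_rows(dr=[[0, 0, 0], [0, 0, 0], [0, 0, 0], [0, 0, 0], [0, 0, 0], [0, 0, 0], [0, 0, 0], [0, 0, 0]], xyz=[[-0.1, 0, 0], [-0.2, 0, 0], [-0.3, 0, 0], [-0.4, 0, 0], [-0.5, 0, 0], [-0.6, 0, 0], [-0.7, 0, 0], [-0.7, 0, 0]], jaw=[0, 0, 0, 0, 0, 0, 0, 0])

```text
time_s: 9.45
eef_pos: [0.5293, 0.1289, 0.0582]
eef_rot: [0.001, 0.797, 0.603, 0.003]
wrist_force: [1.4, 6.3, -1.9]
opening: 0.002
grasp_force: 2.8
```

Run:
```python
from h import *
o=ctrl.get_obs();u=np.array([.2716,.9624]);d=o["eef_pos"][:2]-[.5116,.074]
print("along",d@u,"lat",d@[.9624,-.2716],o["wrist_force"])
```

```text
along 0.057643785303097626 lat 0.002108546023739873 [ 1.40524806  6.28418061 -1.8574418 ]
```

>>> send_rows(dr=[[0, 0, 0], [0, 0, 0], [0, 0, 0], [0, 0, 0], [0, 0, 0], [0, 0, 0], [0, 0, 0], [0, 0, 0]], xyz=[[-0.1, 0, 0], [-0.2, 0, 0], [-0.3, 0, 0], [-0.4, 0, 0], [-0.5, 0, 0], [-0.6, 0, 0], [-0.7, 0, 0], [-0.7, 0, 0]], jaw=[0, 0, 0, 0, 0, 0, 0, 0])

```text
time_s: 10.45
eef_pos: [0.5286, 0.1262, 0.0585]
eef_rot: [-0.001, 0.798, 0.603, 0.006]
wrist_force: [6.9, 25.2, -5.8]
opening: -0.004
grasp_force: 13.0
```

Run:
```python
from h import *
o=ctrl.get_obs();u=np.array([.2716,.9624]);d=o["eef_pos"][:2]-[.5116,.074]
print("along",d@u,"lat",d@[.9624,-.2716],o["wrist_force"])
```

```text
along 0.05490008520252794 lat 0.0021676634943742458 [ 6.94864711 25.19483779 -5.79974214]
```

>>> send_rows(dr=[[0, 0, 0], [0, 0, 0], [0, 0, 0], [0, 0, 0], [0, 0, 0], [0, 0, 0], [0, 0, 0], [0, 0, 0]], xyz=[[2, 0, 0], [2, 0, -6], [2, 0, -11], [-4, 0, -11], [-10, 0, -11], [-16.8, 0, -11], [-16.8, 0, -11], [-16.8, 0, -11]], jaw=[0, 0, 0, 0, 60, 100, 100, 100])

```text
time_s: 11.45
eef_pos: [0.4808, -0.0407, 0.1669]
eef_rot: [0.001, 0.798, 0.603, 0.001]
wrist_force: [0.1, -0.2, 0.9]
opening: 0.845
grasp_force: 0.0
```

Run:
```python
from h import *
import pickle
o=ctrl.get_obs();c=ctrl.calibration("wrist");pickle.dump(c,open("w5.pkl","wb"));print(o["eef_pos"],np.abs(o["dq"]).max())
i=snap("wrist");cv2.imwrite("pics/w5.png",i)
p=proj("wrist",(.502,.04,.046),c).astype(int);print(p)
cv2.imwrite("pics/w5c.png",cv2.resize(i[p[1]-75:p[1]+75,p[0]-90:p[0]+90],None,fx=4,fy=4,interpolation=cv2.INTER_CUBIC))
go((.5264,-.222,.12),1.5)
```

```text
[ 0.48076566 -0.04069451  0.16687556] 0.0408896146885343
[275 100]
dr [ 2.100e-02  1.000e-03 -1.944e+00] xyz [-16.306   9.317   4.67 ] F [-0.   0.3  0.2]
```

View pics/w5c.png

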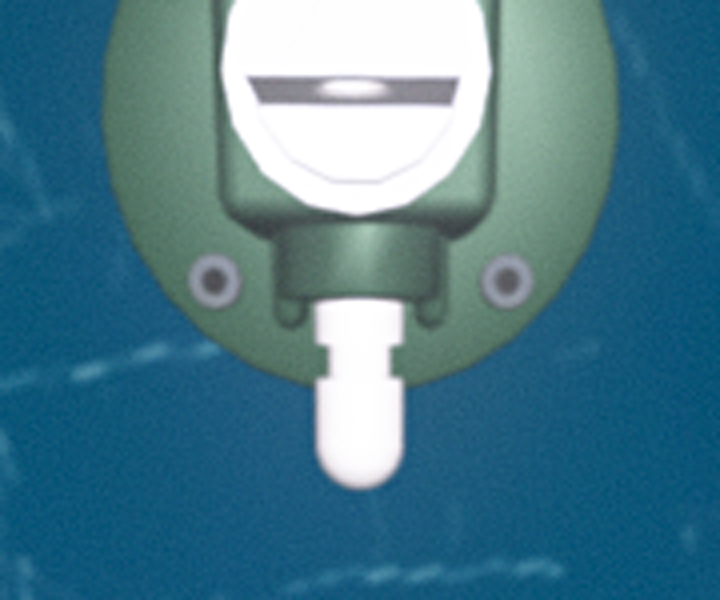

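The post is in line and the pin is home. The groove shows at crop (360,361), pixel (275,115), the boss edge at crop row 299 and the nose tip at row 489. Next I move to the clip.

>>> send_rows(dr=[[0, 0, -3.2], [0, 0, -3.2], [0, 0, -3.2], [0, 0, -3.2], [0, 0, -3.2], [0, 0, -3.2], [0, 0, -3.2], [0, 0, -3.2]], xyz=[[-16.3, 9.3, 2.7], [-16.3, 9.3, 2.7], [-16.3, 9.3, 2.7], [-16.3, 9.3, 2.7], [-16.3, 9.3, 2.7], [-16.3, 9.3, 2.7], [-16.3, 9.3, 2.7], [-16.3, 9.3, 2.7]], jaw=[80, 80, 80, 80, 80, 80, 80, 80])

```text
time_s: 12.5
eef_pos: [0.5259, -0.221, 0.1387]
eef_rot: [0.0, 0.685, 0.729, 0.0]
wrist_force: [0.3, -0.2, 0.9]
opening: 0.801
grasp_force: 0.0
```

Run:
```python
from h import *
import pickle
c5=pickle.load(open("w5.pkl","rb"));i5=cv2.imread("pics/w5.png").min(2)
g=onz("wrist",(275,115.25),.046,c5);n=onz("wrist",(275,25+489/4),.046,c5);print("groove",g,"nose",n,"boss~",onz("wrist",(275,25+299/4),.046,c5))
for y in(105,107,121,125,130,135):
    xs=np.where(i5[y,240:310]>170)[0]+240;print(y,xs[0],xs[-1],onz("wrist",((xs[0]+xs[-1])/2,y),.046,c5).round(4)[:2])
o=ctrl.get_obs();c=ctrl.calibration("wrist");print(o["eef_pos"],np.abs(o["dq"]).max())
i=snap("wrist");cv2.imwrite("pics/w6.png",i);pickle.dump(c,open("w6.pkl","wb"))
p=proj("wrist",(.5264,-.222,.03),c).astype(int);print(p)
cv2.imwrite("pics/w6c.png",cv2.resize(i[p[1]-75:p[1]+75,p[0]-90:p[0]+90],None,fx=4,fy=4,interpolation=cv2.INTER_CUBIC))
```

```text
groove [0.49884942 0.03020103 0.046     ] nose [0.49245946 0.00809907 0.046     ] boss~ [0.50180813 0.0404348  0.046     ]
105 264 285 [0.5005 0.0371]
107 264 285 [0.5001 0.0358]
121 264 285 [0.4974 0.0264]
125 264 285 [0.4966 0.0237]
130 264 285 [0.4956 0.0203]
135 264 284 [0.4942 0.0169]
[ 0.52592765 -0.22095536  0.13865987] 0.00804621057787081
[279 216]
```

View pics/w6c.png

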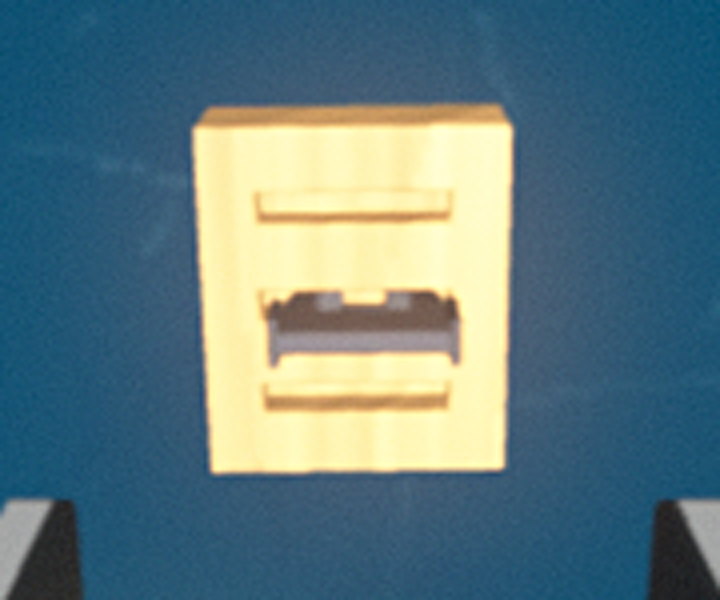

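Run:
```python
from h import *
import pickle
c=pickle.load(open("w6.pkl","rb"))
print(onz("wrist",(280.2,226.75),.044,c),[onz("wrist",(189+x/4,141+y/4),.022,c)[:2].round(4) for x,y in((195,125),(512,122),(505,469),(212,472))])
go((.5264,-.222,.043),1.63)
```

```text
[ 0.52730374 -0.22492733  0.044     ] [array([ 0.4931, -0.1914]), array([ 0.5528, -0.1871]), array([ 0.5585, -0.2594]), array([ 0.4981, -0.2639])]
dr [0.003 0.002 0.03 ] xyz [-0.081  0.043  9.56 ] F [ 0.3 -0.  -0. ]
```

>>> send_rows(dr=[[0, 0, 0], [0, 0, 0], [0, 0, 0], [0, 0, 0], [0, 0, 0], [0, 0, 0], [0, 0, 0], [0, 0, 0]], xyz=[[-0.4, 0.1, 4], [-0.4, 0.1, 8], [-0.4, 0.1, 9.5], [-0.4, 0.1, 9.5], [-0.4, 0.1, 9.5], [-0.4, 0.1, 9.5], [-0.4, 0.1, 9.5], [-0.4, 0.1, 9.5]], jaw=[70, 70, 70, 60, 0, 0, 0, 0])

```text
time_s: 13.55
eef_pos: [0.5282, -0.2266, 0.0448]
eef_rot: [0.002, 0.685, 0.728, 0.0]
wrist_force: [-0.7, 0.1, 5.9]
opening: 0.401
grasp_force: 60.1
```

Run:
```python
from h import *
import pickle
o=ctrl.get_obs();c=ctrl.calibration("wrist");print(o["eef_pos"],np.abs(o["dq"]).max(),o["opening"],o["grasp_force"],o["wrist_force"])
i=snap("wrist");cv2.imwrite("pics/w7.png",i);pickle.dump(c,open("w7.pkl","wb"))
p=proj("wrist",o["eef_pos"],c).astype(int);print(p)
cv2.imwrite("pics/w7c.png",cv2.resize(i[p[1]-90:p[1]+60,p[0]-90:p[0]+90],None,fx=4,fy=4,interpolation=cv2.INTER_CUBIC))
```

```text
[ 0.52819499 -0.22660992  0.04484501] 0.0022916124496749606 0.40104614386834475 60.06706774234772 [-0.65754589  0.14676466  5.89093108]
[277 295]
```

View pics/w7c.png

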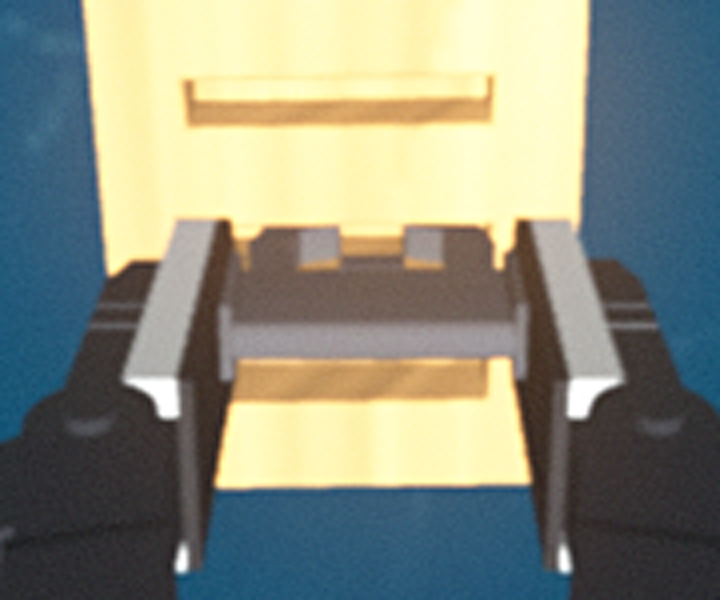

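Run:
```python
from h import *
import pickle
c=pickle.load(open("w7.pkl","rb"));P=onz("wrist",(280.75,290.),.044,c);o=ctrl.get_obs()
A=R.from_quat(np.roll(o["eef_rot"],-1));print(P,A.inv().apply(P-o["eef_pos"]))
i=cv2.imread("pics/w7.png")
print([onz("wrist",(187+x/4,205+y/4),.044,c)[:2].round(4) for x,y in((232,325),(518,325),(232,355),(518,355))])
go((.5282,-.2266,.14),1.3)
```

```text
[ 0.52932556 -0.22424898  0.044     ] [0.0022661  0.00124348 0.0008564 ]
[array([ 0.5135, -0.2233]), array([ 0.5449, -0.2214]), array([ 0.5136, -0.2271]), array([ 0.5453, -0.2252])]
dr [0.028 0.015 3.173] xyz [-0.02   0.023 -9.514] F [ 0.6 -0.   7.1]
```

>>> send_rows(dr=[[0, 0, 0], [0, 0, 0], [0, 0, 1], [0, 0, 2], [0, 0, 3.2], [0, 0, 3.2], [0, 0, 3.2], [0, 0, 3.2]], xyz=[[0, 0, -3], [0, 0, -9.5], [6, -0.4, -9.5], [12, -0.8, -9.5], [18, -1.2, -9.5], [24, -1.5, -9.5], [25.6, -1.5, -9.5], [25.6, -1.5, -9.5]], jaw=[0, 0, 0, 0, 0, 0, 0, 0])

```text
time_s: 14.6
eef_pos: [0.4963, 0.0294, 0.1384]
eef_rot: [0.0, 0.796, 0.605, -0.0]
wrist_force: [-0.4, -0.8, 0.0]
opening: 0.404
grasp_force: 60.5
```

Run:
```python
from h import *
o=ctrl.get_obs();print(o["opening"],o["grasp_force"],o["eef_pos"])
go((.498,.028,.096),1.30)
```

```text
0.40383890928634864 60.506393909454346 [0.49625095 0.02942862 0.13839329]
dr [ 0.002  0.003 -0.004] xyz [-0.089  0.206  4.239] F [-0.4 -0.8  0. ]
```

>>> send_rows(dr=[[0, 0, 0], [0, 0, 0], [0, 0, 0], [0, 0, 0], [0, 0, 0], [0, 0, 0], [0, 0, 0], [0, 0, 0]], xyz=[[-0.1, 0.2, 1.5], [-0.1, 0.2, 3], [-0.1, 0.2, 4], [-0.1, 0.2, 4.2], [-0.1, 0.2, 4.2], [-0.1, 0.2, 4.2], [-0.1, 0.2, 4.2], [-0.1, 0.2, 4.2]], jaw=[0, 0, 0, 0, 0, 0, 0, 0])

```text
time_s: 15.6
eef_pos: [0.4982, 0.0273, 0.0966]
eef_rot: [0.0, 0.797, 0.604, 0.0]
wrist_force: [-0.4, 0.4, -0.7]
opening: 0.402
grasp_force: 60.5
```

Run:
```python
from h import *
import pickle
o=ctrl.get_obs();c=ctrl.calibration("wrist");print(o["eef_pos"],np.abs(o["dq"]).max(),o["wrist_force"])
i=snap("wrist");cv2.imwrite("pics/w8.png",i);pickle.dump(c,open("w8.pkl","wb"))
p=proj("wrist",o["eef_pos"],c).astype(int);print(p)
cv2.imwrite("pics/w8c.png",cv2.resize(i[p[1]-100:p[1]+50,p[0]-90:p[0]+90],None,fx=4,fy=4,interpolation=cv2.INTER_CUBIC))
```

```text
[0.49815395 0.02733994 0.09661736] 0.0016152055048550811 [-0.36392966  0.37107883 -0.65337625]
[277 296]
```

View pics/w8c.png

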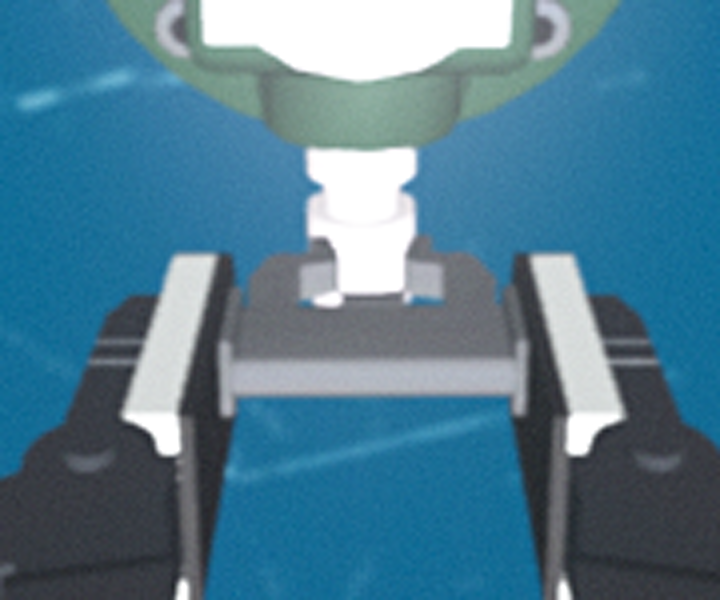

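Run:
```python
from h import *
import pickle
c=pickle.load(open("w8.pkl","rb"));o=ctrl.get_obs();A=R.from_quat(np.roll(o["eef_rot"],-1))
f=lambda x,y,z:(A.inv().apply(onz("wrist",(187+x/4,196+y/4),z,c)-o["eef_pos"])*1000).round(1)
z=o["eef_pos"][2]
print("clip",f(374,377,z-.0008),"groove",[f(362,y,.046) for y in(180,190,200)],"boss",f(362,150,.046))
i=cv2.imread("pics/w8.png").min(2)
for r in range(232,256):
    xs=np.where(i[r,250:310]>170)[0]+250;print(r,xs[0],xs[-1],end=";")
```

```text
clip [2.5 1.5 0.8] groove [array([ 4.4, -0.1, 50.6]), array([ 2.8, -0.2, 50.6]), array([ 1.2, -0.2, 50.6])] boss [ 9.1 -0.1 50.6]Traceback (most recent call last):
  File "<stdin>", line 9, in <module>
IndexError: index 0 is out of bounds for axis 0 with size 0
```

>>> send_rows(dr=[[0, 0, 0], [0, 0, 0], [0, 0, 0], [0, 0, 0], [0, 0, 0], [0, 0, 0], [0, 0, 0], [0, 0, 0]], xyz=[[0.05, -0.15, 0.4], [0.05, -0.15, 0.8], [0.05, -0.15, 1.1], [0.05, -0.15, 1.3], [0.05, -0.15, 1.5], [0.05, -0.15, 1.7], [0.05, -0.15, 1.8], [0.05, -0.15, 1.8]], jaw=[0, 0, 0, 0, 0, 0, 0, 0])

```text
time_s: 16.65
eef_pos: [0.4967, 0.0284, 0.0782]
eef_rot: [-0.0, 0.797, 0.604, 0.0]
wrist_force: [1.6, 3.1, -1.6]
opening: 0.403
grasp_force: 60.5
```

>>> send_rows(dr=[[0, 0, 0], [0, 0, 0], [0, 0, 0], [0, 0, 0], [0, 0, 0], [0, 0, 0], [0, 0, 0], [0, 0, 0]], xyz=[[0.03, 0, 0], [0.03, 0, 0.05], [0.03, 0, 0.1], [0.03, 0, 0.15], [0.03, 0, 0.2], [0.03, 0, 0.25], [0.03, 0, 0.3], [0.03, 0, 0.3]], jaw=[0, 0, 0, 0, 0, 0, 0, 0])

```text
time_s: 17.65
eef_pos: [0.4969, 0.0285, 0.0755]
eef_rot: [0.0, 0.797, 0.604, 0.0]
wrist_force: [0.5, 2.8, 4.1]
opening: 0.399
grasp_force: 61.0
```

>>> send_rows(dr=[[0, 0, 0], [0, 0, 0], [0, 0, 0], [0, 0, 0], [0, 0, 0], [0, 0, 0], [0, 0, 0], [0, 0, 0]], xyz=[[0.02, 0, 0.1], [0.02, 0, 0.2], [0.02, 0, 0.3], [0.02, 0, 0.4], [0.02, 0, 0.5], [0.02, 0, 0.6], [0.02, 0, 0.7], [0.02, 0, 0.8]], jaw=[0, 0, 0, 0, 0, 0, 0, 0])

```text
time_s: 18.65
eef_pos: [0.497, 0.0289, 0.0685]
eef_rot: [-0.0, 0.797, 0.604, 0.0]
wrist_force: [-4.9, 5.3, 18.7]
opening: 0.402
grasp_force: 62.3
```

Run:
```python
from h import *
o=ctrl.get_obs();c=ctrl.calibration("wrist");print(o["eef_pos"],np.abs(o["dq"]).max(),o["wrist_force"])
i=snap("wrist");cv2.imwrite("pics/w9.png",i)
p=proj("wrist",o["eef_pos"],c).astype(int);print(p)
cv2.imwrite("pics/w9c.png",cv2.resize(i[p[1]-100:p[1]+50,p[0]-90:p[0]+90],None,fx=4,fy=4,interpolation=cv2.INTER_CUBIC))
```

```text
[0.49704454 0.0288816  0.06848768] 0.005040546315001881 [-4.89694035  5.31151903 18.6722397 ]
[277 296]
```

Force and height (z 0.0685 against the expected 0.0688, 19 N) say the clip is seated. I release it and check by touch from above.

>>> send_rows(dr=[[0, 0, 0], [0, 0, 0], [0, 0, 0], [0, 0, 0], [0, 0, 0], [0, 0, 0], [0, 0, 0], [0, 0, 0]], xyz=[[0, 0, -0.1], [0, 0, -0.1], [0, 0, -0.1], [0, 0, -0.1], [0, 0, -0.1], [0, 0, -0.1], [0, 0, -4], [0.2, 0, -6]], jaw=[0, 60, 70, 70, 70, 70, 70, 20])

```text
time_s: 19.7
eef_pos: [0.498, 0.0304, 0.1288]
eef_rot: [0.001, 0.797, 0.604, 0.001]
wrist_force: [0.7, -0.1, -0.1]
opening: 0.502
grasp_force: 0.0
```

>>> send_rows(dr=[[0, 0, 0], [0, 0, 0], [0, 0, 0], [0, 0, 0], [0, 0, 0], [0, 0, 0], [0, 0, 0], [0, 0, 0]], xyz=[[0, 0, 0], [0, 0, 0], [0, 0, 0], [0, 0, 1.5], [0, 0, 2.5], [0, 0, 3], [0, 0, 3.3], [0, 0, 3.4]], jaw=[0, 0, 0, 0, 0, 0, 0, 0])

```text
time_s: 20.7
eef_pos: [0.4974, 0.0306, 0.0932]
eef_rot: [-0.0, 0.797, 0.604, -0.0]
wrist_force: [-0.4, -0.4, 0.0]
opening: 0.001
grasp_force: 0.0
```

>>> send_rows(dr=[[0, 0, 0], [0, 0, 0], [0, 0, 0], [0, 0, 0], [0, 0, 0], [0, 0, 0], [0, 0, 0], [0, 0, 0]], xyz=[[0, 0, 0.1], [0, 0, 0.2], [0, 0, 0.3], [0, 0, 0.4], [0, 0, 0.5], [0, 0, 0.6], [0, 0, 0.7], [0, 0, 0.8]], jaw=[0, 0, 0, 0, 0, 0, 0, 0])

```text
time_s: 21.7
eef_pos: [0.4981, 0.0305, 0.0863]
eef_rot: [0.0, 0.797, 0.604, 0.001]
wrist_force: [-2.1, 0.9, 12.6]
opening: 0.002
grasp_force: 6.3
```

>>> send_rows(dr=[[0, 0, 0], [0, 0, 0], [0, 0, 0], [0, 0, 0], [0, 0, 0], [0, 0, 0], [0, 0, 0], [0, 0, 0]], xyz=[[0, 0, -3], [0, 0, -8], [-7, 0, -8.5], [-7, 0, -8.5], [-7, 0, -8.5], [-7, 0, -8.5], [-7, 0, -8.5], [-7, 0, -8.5]], jaw=[0, 0, 0, 0, 0, 0, 0, 0])

```text
time_s: 22.7
eef_pos: [0.4784, -0.0361, 0.17]
eef_rot: [-0.0, 0.797, 0.604, -0.0]
wrist_force: [-0.7, -1.0, -0.1]
opening: 0.0
grasp_force: 0.0
```

Run:
```python
from h import *
o=ctrl.get_obs();c=ctrl.calibration("wrist");print(o["eef_pos"],np.abs(o["dq"]).max(),o["wrist_force"])
i=snap("wrist");cv2.imwrite("pics/w10.png",i)
p=proj("wrist",(.499,.030,.068),c).astype(int);print(p)
h=cv2.cvtColor(i,cv2.COLOR_BGR2HSV);m=cv2.inRange(h,(0,0,30),(179,75,165))
s=np.zeros_like(m);s[p[1]-35:p[1]+35,p[0]-40:p[0]+40]=m[p[1]-35:p[1]+35,p[0]-40:p[0]+40]
s=cv2.morphologyEx(s,cv2.MORPH_OPEN,np.ones((3,3)))
for k in cv2.findContours(s,0,1)[0]:
    if cv2.contourArea(k)>60:
        r=cv2.minAreaRect(k);print(r,onz("wrist",r[0],.068,c).round(4),"w/mm",[np.linalg.norm(np.subtract(*[onz("wrist",q,.066,c) for q in (cv2.boxPoints(r)[a],cv2.boxPoints(r)[a+1])])).round(4) for a in(0,1)])
g=i.min(2)
for r in range(p[1]-24,p[1]+30,3):
    xs=np.where(g[r,p[0]-30:p[0]+30]>185)[0]+p[0]-30;print(r,(xs[0],xs[-1]) if len(xs) else None,end=";")
```

```text
[ 0.47840328 -0.03611068  0.17000295] 0.005757247401054982 [-0.69234492 -0.96439894 -0.05084837]
[281 122]
((280.5, 107.5), (41.0, 79.0), 90.0) [0.5011 0.0392 0.068 ] w/mm [np.float64(0.0521), np.float64(0.0263)]
98 None;101 None;104 None;107 (np.int64(271), np.int64(290));110 (np.int64(271), np.int64(290));113 (np.int64(270), np.int64(290));116 (np.int64(271), np.int64(290));119 None;122 None;125 None;128 (np.int64(271), np.int64(290));131 (np.int64(271), np.int64(290));134 (np.int64(271), np.int64(290));137 (np.int64(271), np.int64(290));140 (np.int64(271), np.int64(290));143 (np.int64(271), np.int64(289));146 (np.int64(272), np.int64(288));149 (np.int64(276), np.int64(285));
```

Run:
```python
from h import *
i=cv2.imread("pics/w10.png");h=cv2.cvtColor(i,cv2.COLOR_BGR2HSV)
for r in range(112,132):
    xs=[x for x in range(245,320) if h[r,x,1]<75 and h[r,x,2]<185];print(r,(min(xs),max(xs),len(xs)) if xs else None,end=";")
print(ctrl.get_obs()["wrist_force"])
```

```text
112 (245, 319, 48);113 (246, 317, 48);114 (245, 315, 44);115 (247, 315, 45);116 (249, 313, 44);117 (251, 312, 47);118 (252, 308, 47);119 (252, 309, 58);120 (253, 307, 55);121 (253, 306, 54);122 (253, 305, 53);123 (253, 305, 53);124 (253, 305, 53);125 (253, 305, 46);126 (254, 305, 11);127 (254, 305, 9);128 (254, 305, 8);129 (255, 304, 4);130 (291, 291, 1);131 (291, 291, 1);[ 0.16288312 -0.3271205  -0.45604372]
```

Run:
```python
from h import *
i=cv2.imread("pics/w10.png").astype(float)
print("pin",i[131:141,264:298].mean(0).round(0)[:,2].tolist())
print("clipR",i[121:125,246:262].mean(0)[:,2].round(0).tolist(),i[121:125,298:314].mean(0)[:,2].round(0).tolist())
```

```text
pin [32.0, 31.0, 31.0, 30.0, 28.0, 79.0, 178.0, 232.0, 244.0, 248.0, 251.0, 253.0, 254.0, 254.0, 255.0, 255.0, 255.0, 255.0, 255.0, 254.0, 254.0, 254.0, 253.0, 252.0, 250.0, 246.0, 219.0, 132.0, 50.0, 29.0, 32.0, 33.0, 32.0, 34.0]
clipR [28.0, 28.0, 31.0, 30.0, 30.0, 30.0, 47.0, 95.0, 131.0, 136.0, 138.0, 141.0, 140.0, 142.0, 140.0, 142.0] [142.0, 144.0, 142.0, 142.0, 138.0, 138.0, 135.0, 108.0, 65.0, 37.0, 36.0, 33.0, 33.0, 33.0, 33.0, 35.0]
```

```bash
python3 -c "
from bench import ctrl
print(ctrl.hand_in())"
```

```text
the job is handed in; nothing more can be done
None
```

The job is handed in at about 23 s: the post is in line, the pin is home, and by touch and image the clip is seated in its groove, about 0.8 mm off the pin's axis sideways as measured at its back. The hand-in reported no result, and I viewed 11 pictures, one over the limit of 10.

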